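# Put the bottling things back in their rests

## Task

Tidy the bottling bench: put the dropper bottle, the slim vial, the flat tin and the marker pen each into the dark-wood rest that fits it (small, middle and large round dish, long trough for the pen), sitting flat on the rest's floor, bottle, vial and tin upright. Set each down gently rather than dropping it, and leave the beaker and the funnel standing where they are.

Things in the scene. Friction and masses are not known exactly. Their poses are not given: they have to be found in the camera images.
- dropper_bottle_mid (a point): The amber dropper bottle that stands alone on the table: round body 38 mm across up to 67 mm, then a black collar and rubber bulb about 20 mm across, 102 mm tall in all, about 60 g. The point is on its axis half-way up, 51 mm above its underside; z along the axis, up.
- vial_mid (a point): Slim glass atomiser vial with a black cap: 18 mm across, 80 mm tall, cap (16 mm across) from 52 mm up, about 20 g. The point is on its axis half-way up, 40 mm above its underside; z along the axis, up.
- tin_mid (a point): Flat round tin with a dark green top: 59 mm across, 26 mm tall, about 60 g. The point is its centre, 13 mm above its underside; z up.
- pen_mid (a point): Capped marker pen lying on the table: 122 mm long, 12 mm thick, about 11 g. The point is its centre, 6 mm above the table; y along its length, z up at the start.
- bottle_rest: Rest for the dropper bottle: round dark-wood dish with a cork floor, the middle-sized of the three: 72 mm outside, round recess 55 mm wide; floor 4 mm, rim 10 mm above the table; origin on its axis at the underside, z up; fixed to the table.
- vial_rest: Rest for the vial: the smallest of the three round dishes: 51 mm outside, recess 34 mm wide; floor 4 mm, rim 10 mm above the table; origin on its axis at the underside, z up; fixed to the table.
- tin_rest: Rest for the tin: the largest of the three round dishes: 93 mm outside, recess 76 mm wide; floor 4 mm, rim 10 mm above the table; origin on its axis at the underside, z up; fixed to the table.
- pen_rest: Rest for the pen: long dark-wood trough, 158 x 46 mm outside, recess 142 x 30 mm; floor 4 mm, rim 10 mm above the table. The rim runs round both ends but is absent from both long sides over the middle 78 mm, so that fingers have room there. Origin at the centre of its underside, x along its length, z up; fixed to the table; the pen may lie either way round.
- glass_beaker_mid (a point): Small clear beaker (bystander, stands among the things to be moved): 47 mm across, 55 mm tall. The point is its centre, 27 mm above the table.
- steel_funnel_mid (a point): Small grey funnel standing mouth down (bystander, stands among the rests): 57 mm across, 56 mm tall. The point is on its axis, 28 mm above the table.
Not all that is in view belongs to the job. Of the things that look like the part that bears tin_mid, take the one that is farthest to the robot's left at the start.

How it is judged:
At the end, for the whole second after the job is handed in: Bottle, vial and tin each stand upright (within 0.08 rad) on the floor of their own dish, within 11 mm of its axis; the pen lies on the floor of the trough within 15 mm of its centre and 0.25 rad of its length, either way round; all four are released and at rest (horizontal distance between dropper_bottle_mid and bottle_rest below 0.011 m and z of dropper_bottle_mid in the frame of bottle_rest between 0.0525 and 0.0575 m and horizontal distance between vial_mid and vial_rest below 0.011 m and z of vial_mid in the frame of vial_rest between 0.0415 and 0.0465 m and horizontal distance between tin_mid and tin_rest below 0.011 m and z of tin_mid in the frame of tin_rest between 0.0145 and 0.0195 m and horizontal distance between pen_mid and pen_rest below 0.015 m and z of pen_mid in the frame of pen_rest between 0.0072 and 0.0122 m and angle between each of dropper_bottle_mid, vial_mid, tin_mid's own z axis and vertical below 0.08 rad and angle between the y axis of pen_mid and the x axis of pen_rest, either way round below 0.25 rad and linear speed of each of dropper_bottle, vial, tin, pen below 0.02 m/s and contact force between the fingers and dropper_bottle below 0.05 N and contact force between the fingers and vial below 0.05 N and contact force between the fingers and tin below 0.05 N and contact force between the fingers and pen below 0.05 N); the robot touches nothing.
It fails at once if the beaker or the funnel was shifted more than 30 mm or tipped over (distance of any of glass_beaker_mid, steel_funnel_mid from where it was at the start of the episode above 0.03 m or angle between any of glass_beaker_mid, steel_funnel_mid's own z axis and vertical above 0.6 rad).
It fails at once if a thing was dropped (fell free of the fingers at over 0.7 m/s, a fall of 25 mm) ((contact force between the fingers and dropper_bottle below 0.05 N and linear speed of dropper_bottle above 0.7 m/s) or (contact force between the fingers and vial below 0.05 N and linear speed of vial above 0.7 m/s) or (contact force between the fingers and tin below 0.05 N and linear speed of tin above 0.7 m/s) or (contact force between the fingers and pen below 0.05 N and linear speed of pen above 0.7 m/s)).
It also fails if it takes over 120 s, if anything falls off the work surface, if the arm or the gripper's body presses on something with over 40 N, if the wrist force passes 120 N, or if a joint passes its speed limit or range.

## Robot

A 6-joint arm with a two-finger parallel gripper is mounted at the origin on a cart in front of the work surface, level with it; the furniture and walls round the work are solid. World frame = base frame: x ahead of the robot, y to its left, z up, the work surface at z = 0. Lengths are in m, angles in rad, forces in N, time in s.
With the tool pointing down it reaches from about 0.4 to 0.825 m from the base axis. Payload 7 kg.
Tool frame: the origin (TCP) lies on the front face of the gripper's body, between the roots of the fingers; the fingertips stand 66 mm ahead of it and the grasp point (between the pads) lies 47 mm ahead of it; z points along the fingers, y is the line along which they close (so a half turn about z gives the same grasp; the last joint's range is limited). The gripper opens to 88 mm and grips with 3 to 60 N. Pads are 19 mm wide; open, the fingers measure 130 mm over their backs; the gripper's body (78 mm by 193 mm) begins 47 mm behind the grasp point.
Start: joints at [-0.999, 0.359, 0.012, 0, -1.224, -0.288], TCP at [0.189, -0.648, 0.292] pointing down, gripper open.
Joint ranges: [-3.07, 3.07], [-1.43, 2.12], [-1.02, 1.25], [-3.03, 1.67], [-3.05, -0], [-3.03, 3.03]. Speed limits (rad/s): [2.39, 2.39, 3.01, 3.14, 3.14, 3.14].

## Interface

Orientations are given as [roll, pitch, yaw] about the fixed x, y, z axes, in that order (R = Rz(yaw) Ry(pitch) Rx(roll)).
In Python, from station import arm gives the robot as it stands. The module is installed in compiled form; this text tells all that it offers.
- The arm moves only by the tool move_arm, never from a script. Its argument "increments" is a list of rows, each an object of numbers: "jaw": the gripper command: -1 is shut, 1 is fully open, values between are in proportion; "dx", "dy", "dz": the shift along the tool's x, y, z in m; "twist": the turn about the tool's z in rad. A call has 1 to 12 rows; each row shifts and turns the commanded pose from where the row before left it, along the tool's axes as they then stand; what a row does not reach is not made up. A row lasts 1/12 s, in which the tool goes at most 41.7 mm and 7.16 degrees, less where a joint would pass 70% of its speed; a pose out of reach is approached as far as the arm can. A call is refused whole if a number of a shift passes 0.0417 or a number of a turn 0.125, either way. A call with a gripper value outside its range is refused whole. The fingers move at their own pace and stop on an object; "force" is the grip in N (left out, the last holds). Time passes only in rows, so rows that do not move let the fingers close. It gives the time, the measured TCP pose, the force, the opening and the grip force at its end, in the units of the state.
- arm.get_state(): the state, without advancing time (a new reading comes with each control period).
- arm.grab_frame(name): name is "scene" or "top" or "wrist"; returns the picture (400x640x3 uint8, blue, green, red); there is no depth.
- arm.camera_info(name): a dict with "K" (3x3 intrinsics, pixels), "k1" (the pictures are not rectified: a ray, as slopes to the right and down, at radius r is drawn at 1 + k1 r^2 times it, then the intrinsics apply), "extrinsics" (4x4, takes a point from camera to world coordinates). Camera axes: x right, y down, z forward; pixel columns grow to the right and rows downward; lengths in m; the calibration is good to about 2 mm. A picture is of the moment at which its call begins: read the wrist's pose just before it. camera_info takes no time and is no camera call; for the wrist camera it gives the pose at the moment of the call.
- arm.job_done(): hands the job in; it is judged then, once.
Trained networks look in the newest picture that a camera, given by its name, has taken for a name from the list of things; names that differ only in an ending like _2 or _b are one class to them, and where a whole thing is asked for, a point or a joint stands for the part that bears it (a point fixed in the world has none). Each returns a list of dicts, best first, with "score" (0 to 1); they miss things now and then, are a little off and sometimes report something else, mostly with a low value. They report only what shows in the picture. A call takes as long as a camera call. They do not tell look-alikes from the thing itself.
- arm.find_in(camera, name): "position" ([x, y, z] in m, in world coordinates, good to about 4 mm: the middle of the surface that is visible of it).
- arm.silhouettes(camera, name): "pixels" (400x640 bool, what is visible of it).
- arm.pinpoint(camera, name): "position" ([x, y, z] in m, in world coordinates, good to about 4 mm: a listed point, or the origin of a listed thing).
The state is a dict: "t": time; "q": joint angles; "qd": joint speeds; "joint_efforts": joint torques, N m; "eef_pos": TCP position; "ee_rot": TCP orientation; "force": force on the tool from outside, world axes, zero at the start; "moment": the same for the moment, N m; "width": finger opening in m; "gripper_force": force on a finger pad.
Only numpy, scipy, OpenCV 4.12 (cv2) and the standard library are available. Lean on these libraries where they do the work, as an engineer would, in place of code of your own. Each camera call takes 0.05 s, during which the arm holds its last target. There are 200 camera calls.

## Working session

There is one attempt and no reset: what is moved stays moved. The work goes in short steps, Python scripts to look and compute and a tool call to move; the robot and the scene stay as the last step left them, time stands still between calls to the robot, and variables do not carry over. Pictures are saved under pics/ and viewed, at most 14 in all, crops included, and the job is handed in when it is done.

Besides the shell and the picture viewer there is one more tool, called after "Request:" as a command line: name --argument value ..., lists and objects as JSON in quotes. move_arm: Moves the arm, as the interface text tells. Its arguments: {"type":"object","properties":{"increments":{"type":"array"},"force":{"type":"number"}},"required":["increments"]}

```bash
mkdir -p pics; python3 - <<'E'
from station import arm
import cv2,numpy as np
s=arm.get_state();print(s['t'],s['eef_pos'],s['ee_rot'],s['width'])
for c in ['top','scene']:
    cv2.imwrite(f'pics/{c}0.png',arm.grab_frame(c))
    i=arm.camera_info(c);print(c,np.round(i['extrinsics'],3).tolist(),np.round(i['K'],1).tolist(),i['k1'])
for n in ['dropper_bottle_mid','vial_mid','tin_mid','pen_mid','bottle_rest','vial_rest','tin_rest','pen_rest','glass_beaker_mid','steel_funnel_mid']:
    for c in ['top','scene']:
        print(n,c,[(round(d['score'],2),np.round(d['position'],3).tolist()) for d in arm.pinpoint(c,n)])
print(arm.get_state()['t'])
E
```

```text
0.0 [ 0.18885725 -0.64762685  0.29123309] [ 3.13994164e+00 -1.41496584e-04 -2.85791515e+00] 0.08781682705028314
top [[-0.024, -0.989, 0.149, 0.349], [-1.0, 0.024, 0.001, 0.015], [-0.004, -0.149, -0.989, 1.452], [0.0, 0.0, 0.0, 1.0]] [[502.4, 0.0, 319.8], [0.0, 502.4, 197.0], [0.0, 0.0, 1.0]] -0.00018609308982181892
scene [[-0.908, -0.225, 0.354, 0.209], [-0.42, 0.499, -0.758, 0.658], [-0.007, -0.837, -0.548, 0.552], [0.0, 0.0, 0.0, 1.0]] [[388.9, 0.0, 320.0], [0.0, 388.9, 196.4], [0.0, 0.0, 1.0]] -0.09225738801846226
dropper_bottle_mid top [(0.69, [0.469, 0.135, 0.049]), (0.18, [0.633, -0.14, 0.031])]
dropper_bottle_mid scene [(0.6, [0.467, 0.129, 0.05]), (0.57, [0.649, 0.009, -0.006])]
vial_mid top [(0.58, [0.45, -0.282, 0.037]), (0.49, [0.64, 0.14, -0.001])]
vial_mid scene [(0.66, [0.449, -0.284, 0.035])]
tin_mid top [(0.81, [0.453, -0.006, 0.012]), (0.62, [0.526, -0.194, 0.012])]
tin_mid scene [(0.89, [0.448, -0.003, 0.012]), (0.87, [0.528, -0.194, 0.009]), (0.7, [0.531, -0.08, 0.016])]
pen_mid top [(0.68, [0.443, 0.295, 0.007]), (0.61, [0.641, 0.139, -0.001])]
pen_mid scene [(0.54, [0.442, 0.293, 0.003])]
bottle_rest top [(0.86, [0.629, -0.288, -0.002])]
bottle_rest scene [(0.79, [0.629, -0.289, -0.0]), (0.72, [0.631, -0.136, 0.032])]
vial_rest top [(0.57, [0.632, 0.275, 0.004])]
vial_rest scene [(0.87, [0.633, 0.274, 0.003])]
tin_rest top [(0.55, [0.65, 0.01, -0.002])]
tin_rest scene [(0.61, [0.648, 0.014, -0.003])]
pen_rest top []
pen_rest scene [(0.74, [0.638, 0.139, -0.002]), (0.28, [0.441, -0.131, 0.027])]
glass_beaker_mid top [(0.81, [0.443, -0.135, 0.026])]
glass_beaker_mid scene [(0.86, [0.443, -0.131, 0.029])]
steel_funnel_mid top [(0.84, [0.635, -0.137, 0.031])]
steel_funnel_mid scene [(0.83, [0.632, -0.137, 0.032])]
1.1
```

View pics/top0.png

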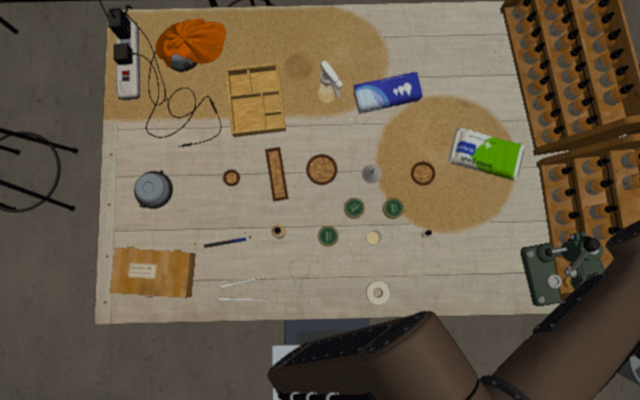

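View pics/scene0.png

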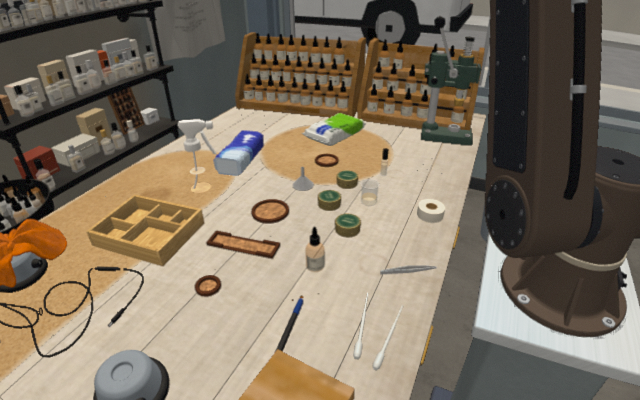

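The target tin is the one at about (0.451, -0.004), top-view pixel (328, 236). It lies farthest to the robot's left of the three green tins, the others being at (354, 208) and (393, 208). The trough is at (277, 174), the pen at (225, 241) and the bottle at (279, 232). Next I need the angles of the pen and the trough.

```bash
cat > h.py <<'E'
from station import arm
import cv2,numpy as np
def rays(cam,uv):
    i=arm.camera_info(cam);K=i['K'];T=np.array(i['extrinsics']);k=i['k1']
    d=(np.array(uv,float)-[K[0][2],K[1][2]])/[K[0][0],K[1][1]]
    s=d.copy()
    for _ in range(10): s=d/(1+k*(s**2).sum(1,keepdims=True))
    return T[:3,3],np.c_[s,np.ones(len(s))]@T[:3,:3].T
def plane(cam,uv,z):
    o,r=rays(cam,uv); return (o+r*((z-o[2])/r[:,2])[:,None])[:,:2]
def sil(cam,name,z):
    out=[]
    for d in arm.silhouettes(cam,name):
        v,u=np.nonzero(d['pixels'])
        if len(u)<5: continue
        h=cv2.convexHull(plane(cam,np.c_[u,v],z).astype(np.float32))
        (c,wh,a)=cv2.minAreaRect(h)
        a=np.radians(a+(90 if wh[1]>wh[0] else 0))
        out.append((round(d['score'],2),np.round(c,4).tolist(),np.round(wh,3).tolist(),round(float((a+np.pi/2)%np.pi-np.pi/2),3)))
    return out
def go(x,y,z,yaw):  # tool-axis distances to a world goal
    s=arm.get_state();p=np.array(s['eef_pos']);ps=s['ee_rot'][2];d=np.array([x,y,z])-p
    tw=-((yaw-ps+np.pi)%(2*np.pi)-np.pi)
    print('t',round(s['t'],2),'pos',np.round(p,4),'yaw',round(ps,3),'q6',round(s['q'][5],2),'| at now yaw dx %.4f dy %.4f dz %.4f twist %.3f'%(d[0]*np.cos(ps)+d[1]*np.sin(ps),d[0]*np.sin(ps)-d[1]*np.cos(ps),-d[2],tw),
     '| at goal yaw dx %.4f dy %.4f'%(d[0]*np.cos(yaw)+d[1]*np.sin(yaw),d[0]*np.sin(yaw)-d[1]*np.cos(yaw)))
E
python3 - <<'E'
from h import *
for n,z in [('pen_mid',.006),('pen_rest',.008),('bottle_rest',.01),('vial_rest',.01),('tin_rest',.01),('tin_mid',.026)]:
    for c in ['top','scene']: print(n,c,sil(c,n,z))
go(.469,.132,.22,-np.pi/2)
E
```

```text
pen_mid top [(0.73, [0.4416, 0.2928], [0.012, 0.119], -1.438)]
pen_mid scene [(0.69, [0.4406, 0.2825], [0.012, 0.113], -1.41), (0.62, [0.4895, 0.0897], [0.038, 0.146], -1.144)]
pen_rest top [(0.62, [0.6385, 0.1424], [0.161, 0.048], 0.133)]
pen_rest scene [(0.63, [0.6346, 0.1444], [0.164, 0.055], 0.157)]
bottle_rest top [(0.62, [0.6285, -0.2857], [0.068, 0.068], -0.025)]
bottle_rest scene [(0.59, [0.4534, -0.0111], [0.056, 0.091], -1.17), (0.5, [0.6278, -0.2794], [0.069, 0.076], -1.15), (0.44, [0.6254, 0.2759], [0.053, 0.054], -1.245)]
vial_rest top [(0.53, [0.629, 0.274], [0.053, 0.048], 1.546)]
vial_rest scene [(0.93, [0.6258, 0.2758], [0.052, 0.052], -1.125), (0.65, [0.4856, 0.095], [0.036, 0.141], -1.108)]
tin_rest top [(0.7, [0.6464, 0.0104], [0.088, 0.09], -0.025)]
tin_rest scene [(0.82, [0.6437, 0.0139], [0.087, 0.101], -0.993)]
tin_mid top [(0.87, [0.5257, -0.1911], [0.056, 0.062], -0.818), (0.72, [0.4517, -0.0033], [0.054, 0.057], -0.024), (0.68, [0.5299, -0.0798], [0.054, 0.058], -0.031)]
tin_mid scene [(0.83, [0.5242, -0.0657], [0.057, 0.088], -1.147), (0.77, [0.4469, 0.009], [0.059, 0.088], -1.223), (0.58, [0.5209, -0.1771], [0.056, 0.094], -1.172), (0.52, [0.4793, 0.1113], [0.037, 0.135], -1.062)]
t 1.7 pos [ 0.189  -0.648   0.2922] yaw -2.858 q6 -0.29 | at now yaw dx -0.4872 dy 0.6704 dz 0.0722 twist -1.287 | at goal yaw dx -0.7800 dy -0.2800
```

Request:
move_arm --increments '[{"twist":-0.12,"jaw":1},{"twist":-0.12},{"twist":-0.12},{"twist":-0.12},{"twist":-0.12},{"twist":-0.12},{"twist":-0.12},{"twist":-0.12},{"twist":-0.12},{"twist":-0.12},{"twist":-0.087}]' --force 12

```text
$.increments[0]: bad value
```

Request:
move_arm --increments '[{"dx":-0.018,"dy":0.027,"dz":0,"twist":0,"jaw":1},{"dx":-0.018,"dy":0.027,"dz":0,"twist":0,"jaw":1},{"dx":-0.018,"dy":0.027,"dz":0,"twist":0,"jaw":1},{"dx":-0.018,"dy":0.027,"dz":0,"twist":0,"jaw":1},{"dx":-0.018,"dy":0.027,"dz":0,"twist":0,"jaw":1},{"dx":-0.018,"dy":0.027,"dz":0,"twist":0,"jaw":1},{"dx":-0.018,"dy":0.027,"dz":0,"twist":0,"jaw":1},{"dx":-0.018,"dy":0.027,"dz":0,"twist":0,"jaw":1},{"dx":-0.018,"dy":0.027,"dz":0,"twist":0,"jaw":1},{"dx":0,"dy":0,"dz":0,"twist":0,"jaw":1}]' --force 12

```text
t: 2.53
eef_pos: [0.2771, -0.3657, 0.2928]
ee_rot: [-3.141, 0.002, -2.855]
force: [-0.7, -0.4, -0.6]
width: 0.0873
gripper_force: 0.0
```

Request:
move_arm --increments '[{"dx":0,"dy":0,"dz":0,"twist":-0.117,"jaw":1},{"dx":0,"dy":0,"dz":0,"twist":-0.117,"jaw":1},{"dx":0,"dy":0,"dz":0,"twist":-0.117,"jaw":1},{"dx":0,"dy":0,"dz":0,"twist":-0.117,"jaw":1},{"dx":0,"dy":0,"dz":0,"twist":-0.117,"jaw":1},{"dx":0,"dy":0,"dz":0,"twist":-0.117,"jaw":1},{"dx":0,"dy":0,"dz":0,"twist":-0.117,"jaw":1},{"dx":0,"dy":0,"dz":0,"twist":-0.117,"jaw":1},{"dx":0,"dy":0,"dz":0,"twist":-0.117,"jaw":1},{"dx":0,"dy":0,"dz":0,"twist":-0.117,"jaw":1},{"dx":0,"dy":0,"dz":0,"twist":-0.117,"jaw":1},{"dx":0,"dy":0,"dz":0,"twist":0,"jaw":1}]'

```text
t: 3.53
eef_pos: [0.2765, -0.3695, 0.2923]
ee_rot: [-3.141, -0.0, -1.565]
force: [-0.1, -0.7, -0.1]
width: 0.088
gripper_force: 0.0
```

```bash
python3 - <<'E'
from h import *
go(.469,.132,.23,-np.pi/2)
E
```

```text
t 3.53 pos [ 0.2765 -0.3695  0.2923] yaw -1.565 q6 0.51 | at now yaw dx -0.5005 dy -0.1952 dz 0.0623 twist 0.005 | at goal yaw dx -0.5015 dy -0.1925
```

Request:
move_arm --increments '[{"dx":-0.0144,"dy":-0.029,"dz":0.015,"twist":0,"jaw":1},{"dx":-0.0144,"dy":-0.029,"dz":0.015,"twist":0,"jaw":1},{"dx":-0.0144,"dy":-0.029,"dz":0.015,"twist":0,"jaw":1},{"dx":-0.0144,"dy":-0.029,"dz":0.015,"twist":0,"jaw":1},{"dx":-0.0144,"dy":-0.029,"dz":0.015,"twist":0,"jaw":1},{"dx":-0.0144,"dy":-0.029,"dz":0.015,"twist":0,"jaw":1},{"dx":0,"dy":0,"dz":0,"twist":0,"jaw":1},{"dx":0,"dy":0,"dz":0,"twist":0,"jaw":1}]'

```text
t: 4.2
eef_pos: [0.4513, -0.2822, 0.2009]
ee_rot: [3.139, 0.0, -1.572]
force: [-0.4, 0.2, -0.6]
width: 0.0875
gripper_force: 0.0
```

```bash
python3 - <<'E'
from h import *
cv2.imwrite('pics/w1.png',arm.grab_frame('wrist'))
for c in ['wrist','top','scene']: print(c,[(round(d['score'],2),np.round(d['position'],4).tolist()) for d in arm.pinpoint(c,'vial_mid')])
print(np.round(arm.camera_info('wrist')['extrinsics'],3).tolist())
go(.45,-.283,.12,-np.pi/2)
E
```

```text
wrist [(0.96, [0.4466, -0.2806, 0.0425])]
top [(0.58, [0.4498, -0.2817, 0.0366]), (0.49, [0.6395, 0.1405, -0.0011])]
scene [(0.66, [0.449, -0.2836, 0.0354])]
[[-1.0, 0.001, 0.001, 0.451], [0.001, 0.966, 0.259, -0.352], [-0.001, 0.259, -0.966, 0.295], [0.0, 0.0, 0.0, 1.0]]
t 4.4 pos [ 0.4499 -0.2834  0.2028] yaw -1.573 q6 0.19 | at now yaw dx -0.0004 dy -0.0001 dz 0.0828 twist -0.002 | at goal yaw dx -0.0004 dy -0.0001
```

View pics/w1.png

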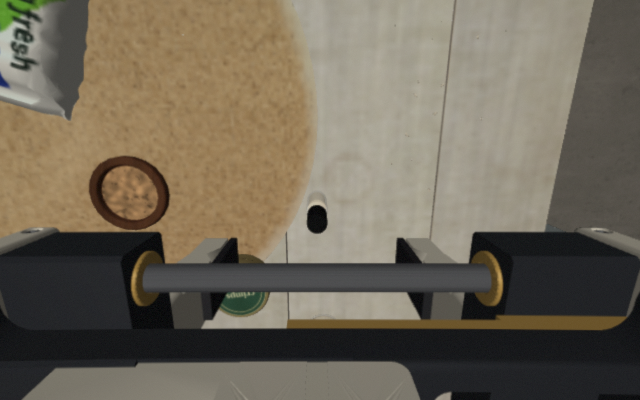

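The wrist view shows the vial cap at pixel (317, 218), centred between the fingers, so I descend and grip.

Request:
move_arm --increments '[{"dx":0,"dy":0,"dz":0.024,"twist":0,"jaw":1},{"dx":0,"dy":0,"dz":0.024,"twist":0,"jaw":1},{"dx":0,"dy":0,"dz":0.024,"twist":0,"jaw":1},{"dx":0,"dy":0,"dz":0.024,"twist":0,"jaw":1},{"dx":0,"dy":0,"dz":0.012,"twist":0,"jaw":1},{"dx":0,"dy":0,"dz":0.009,"twist":0,"jaw":1},{"dx":0,"dy":0,"dz":0,"twist":0,"jaw":1},{"dx":0,"dy":0,"dz":0,"twist":0,"jaw":-0.2},{"dx":0,"dy":0,"dz":0,"twist":0,"jaw":-0.6},{"dx":0,"dy":0,"dz":0,"twist":0,"jaw":-1},{"dx":0,"dy":0,"dz":0,"twist":0,"jaw":-1},{"dx":0,"dy":0,"dz":0,"twist":0,"jaw":-1}]' --force 10

```text
t: 5.4
eef_pos: [0.4508, -0.283, 0.0859]
ee_rot: [-3.14, -0.0, -1.571]
force: [-0.6, -0.1, 0.1]
width: 0.0596
gripper_force: 0.0
```

Request:
move_arm --increments '[{"dx":0,"dy":0,"dz":0,"twist":0,"jaw":-1},{"dx":0,"dy":0,"dz":0,"twist":0,"jaw":-1},{"dx":0,"dy":0,"dz":0,"twist":0,"jaw":-1}]'

```text
t: 5.65
eef_pos: [0.4505, -0.2829, 0.0853]
ee_rot: [-3.141, -0.0, -1.571]
force: [0.1, -0.8, -0.4]
width: 0.0397
gripper_force: 0.0
```

Request:
move_arm --increments '[{"dx":0,"dy":0,"dz":0,"twist":0,"jaw":-1},{"dx":0,"dy":0,"dz":0,"twist":0,"jaw":-1},{"dx":0,"dy":0,"dz":0,"twist":0,"jaw":-1},{"dx":0,"dy":0,"dz":0,"twist":0,"jaw":-1},{"dx":0,"dy":0,"dz":0,"twist":0,"jaw":-1},{"dx":0,"dy":0,"dz":-0.02,"twist":0,"jaw":-1},{"dx":0,"dy":0,"dz":-0.03,"twist":0,"jaw":-1},{"dx":0,"dy":0,"dz":-0.03,"twist":0,"jaw":-1},{"dx":0,"dy":0,"dz":-0.03,"twist":0,"jaw":-1},{"dx":0,"dy":0,"dz":-0.03,"twist":0,"jaw":-1}]'

```text
t: 6.48
eef_pos: [0.4501, -0.2829, 0.2266]
ee_rot: [3.141, 0.0, -1.571]
force: [0.9, -0.0, -0.1]
width: 0.018
gripper_force: 10.0
```

Request:
move_arm --increments '[{"dx":-0.02,"dy":-0.006,"dz":0,"twist":0,"jaw":-1},{"dx":-0.035,"dy":-0.012,"dz":0,"twist":0,"jaw":-1},{"dx":-0.035,"dy":-0.012,"dz":0,"twist":0,"jaw":-1},{"dx":-0.035,"dy":-0.012,"dz":0,"twist":0,"jaw":-1},{"dx":-0.035,"dy":-0.012,"dz":0,"twist":0,"jaw":-1},{"dx":-0.035,"dy":-0.012,"dz":0,"twist":0,"jaw":-1},{"dx":-0.035,"dy":-0.012,"dz":0,"twist":0,"jaw":-1},{"dx":-0.035,"dy":-0.012,"dz":0,"twist":0,"jaw":-1},{"dx":-0.035,"dy":-0.012,"dz":0,"twist":0,"jaw":-1},{"dx":-0.035,"dy":-0.012,"dz":0,"twist":0,"jaw":-1},{"dx":-0.035,"dy":-0.012,"dz":0,"twist":0,"jaw":-1},{"dx":-0.035,"dy":-0.012,"dz":0,"twist":0,"jaw":-1}]'

```text
t: 7.48
eef_pos: [0.5886, 0.1239, 0.2252]
ee_rot: [3.142, 0.0, -1.571]
force: [-0.1, -0.1, 0.1]
width: 0.0181
gripper_force: 10.0
```

Request:
move_arm --increments '[{"dx":-0.035,"dy":-0.012,"dz":0,"twist":0,"jaw":-1},{"dx":-0.035,"dy":-0.012,"dz":0,"twist":0,"jaw":-1},{"dx":-0.035,"dy":-0.012,"dz":0,"twist":0,"jaw":-1},{"dx":-0.03,"dy":-0.01,"dz":0,"twist":0,"jaw":-1},{"dx":-0.015,"dy":-0.006,"dz":0,"twist":0,"jaw":-1},{"dx":0,"dy":0,"dz":0,"twist":0,"jaw":-1},{"dx":0,"dy":0,"dz":0,"twist":0,"jaw":-1}]'

```text
t: 8.07
eef_pos: [0.6402, 0.2728, 0.2242]
ee_rot: [3.14, -0.001, -1.57]
force: [0.3, 0.1, 0.3]
width: 0.0178
gripper_force: 10.0
```

```bash
python3 - <<'E'
from h import *
cv2.imwrite('pics/w2.png',arm.grab_frame('wrist'))
for n in ['vial_mid','vial_rest']:
  for c in ['wrist','top','scene']: print(n,c,[(round(d['score'],2),np.round(d['position'],4).tolist()) for d in arm.pinpoint(c,n)])
print(sil('wrist','vial_rest',.01))
go(.631,.274,.0,-np.pi/2)
E
```

```text
vial_mid wrist [(0.66, [0.6357, 0.2715, 0.1784])]
vial_mid top [(0.58, [0.4498, -0.2817, 0.0366]), (0.49, [0.6395, 0.1405, -0.0011])]
vial_mid scene [(0.66, [0.449, -0.2836, 0.0354])]
vial_rest wrist [(0.65, [0.6297, 0.273, -0.0022])]
vial_rest top [(0.57, [0.6317, 0.2753, 0.0037])]
vial_rest scene [(0.87, [0.6326, 0.2742, 0.003])]
[(0.58, [0.6319, 0.2729], [0.049, 0.05], -0.779)]
t 8.47 pos [0.6405 0.2714 0.2256] yaw -1.572 q6 -0.68 | at now yaw dx -0.0026 dy 0.0095 dz 0.2256 twist -0.001 | at goal yaw dx -0.0026 dy 0.0095
```

View pics/w2.png

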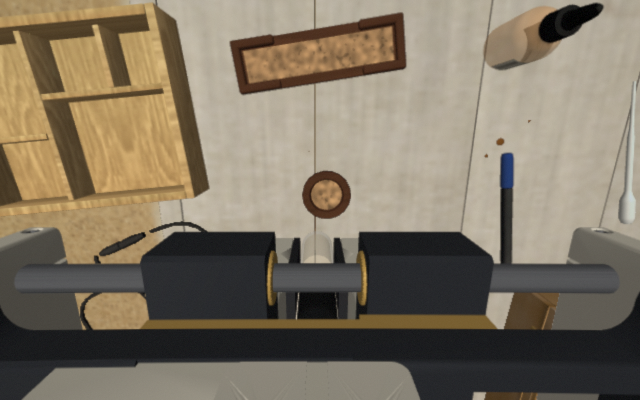

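The vial is held upright over its rest, which shows at pixel (326, 194). I need 9 mm in dy, then about 136 mm down.

Request:
move_arm --increments '[{"dx":-0.0015,"dy":0.009,"dz":0.02,"twist":0,"jaw":-1},{"dx":0,"dy":0,"dz":0.025,"twist":0,"jaw":-1},{"dx":0,"dy":0,"dz":0.025,"twist":0,"jaw":-1},{"dx":0,"dy":0,"dz":0.025,"twist":0,"jaw":-1},{"dx":0,"dy":0,"dz":0.02,"twist":0,"jaw":-1},{"dx":0,"dy":0,"dz":0.01,"twist":0,"jaw":-1},{"dx":0,"dy":0,"dz":0.006,"twist":0,"jaw":-1},{"dx":0,"dy":0,"dz":0.003,"twist":0,"jaw":-1},{"dx":0,"dy":0,"dz":0.0015,"twist":0,"jaw":-1},{"dx":0,"dy":0,"dz":0,"twist":0,"jaw":-1},{"dx":0,"dy":0,"dz":0,"twist":0,"jaw":-1}]'

```text
t: 9.38
eef_pos: [0.632, 0.2739, 0.0909]
ee_rot: [-3.14, 0.001, -1.571]
force: [-0.5, -0.1, -0.9]
width: 0.0179
gripper_force: 10.0
```

```bash
python3 - <<'E'
from h import *
arm.grab_frame('wrist');arm.grab_frame('scene')
for n in ['vial_mid','vial_rest']:
  for c in ['wrist','scene']: print(n,c,[(round(d['score'],2),np.round(d['position'],4).tolist()) for d in arm.pinpoint(c,n)])
print(arm.get_state()['force'])
go(.631,.273,.0895,-np.pi/2)
E
```

```text
vial_mid wrist [(0.95, [0.63, 0.2759, 0.0473])]
vial_mid scene [(0.6, [0.6327, 0.2749, 0.0407]), (0.53, [0.6324, 0.2731, 0.0023])]
vial_rest wrist [(0.76, [0.6284, 0.2702, -0.003])]
vial_rest scene [(0.6, [0.6332, 0.2736, 0.0006])]
[-1.47237487  0.24159028 -0.41542492]
t 9.68 pos [0.6316 0.2737 0.0901] yaw -1.571 q6 -0.69 | at now yaw dx 0.0007 dy 0.0006 dz 0.0006 twist -0.000 | at goal yaw dx 0.0007 dy 0.0006
```

Request:
move_arm --increments '[{"dx":0,"dy":0,"dz":0,"twist":0,"jaw":-0.5},{"dx":0,"dy":0,"dz":0,"twist":0,"jaw":-0.4},{"dx":0,"dy":0,"dz":0,"twist":0,"jaw":0},{"dx":0,"dy":0,"dz":0,"twist":0,"jaw":0.5},{"dx":0,"dy":0,"dz":0,"twist":0,"jaw":1},{"dx":0,"dy":0,"dz":0,"twist":0,"jaw":1},{"dx":0,"dy":0,"dz":-0.015,"twist":0,"jaw":1},{"dx":0,"dy":0,"dz":-0.03,"twist":0,"jaw":1},{"dx":0,"dy":0,"dz":-0.035,"twist":0,"jaw":1},{"dx":0,"dy":0,"dz":-0.03,"twist":0,"jaw":1}]'

```text
t: 10.52
eef_pos: [0.6315, 0.2735, 0.2013]
ee_rot: [-3.141, -0.0, -1.571]
force: [0.0, 0.2, -0.0]
width: 0.0742
gripper_force: 0.0
```

Request:
move_arm --increments '[{"dx":-0.002,"dy":0.03,"dz":0,"twist":0,"jaw":1},{"dx":-0.003,"dy":0.035,"dz":0,"twist":0,"jaw":1},{"dx":-0.004,"dy":0.035,"dz":0,"twist":0,"jaw":1},{"dx":-0.004,"dy":0.035,"dz":0,"twist":0,"jaw":1},{"dx":-0.004,"dy":0.035,"dz":0,"twist":0,"jaw":1},{"dx":-0.002,"dy":0.02,"dz":0,"twist":0,"jaw":1},{"dx":0,"dy":0,"dz":0,"twist":-0.07,"jaw":1},{"dx":0,"dy":0,"dz":0,"twist":-0.063,"jaw":1},{"dx":0,"dy":0,"dz":0,"twist":0,"jaw":1},{"dx":0,"dy":0,"dz":0,"twist":0,"jaw":1}]'

```text
t: 11.35
eef_pos: [0.4414, 0.2927, 0.1999]
ee_rot: [-3.141, 0.0, -1.44]
force: [0.8, -0.1, -0.3]
width: 0.0877
gripper_force: 0.0
```

```bash
python3 - <<'E'
from h import *
cv2.imwrite('pics/w3.png',arm.grab_frame('wrist'));arm.grab_frame('scene')
print([(round(d['score'],2),np.round(d['position'],4).tolist()) for d in arm.pinpoint('wrist','pen_mid')])
print(sil('wrist','pen_mid',.008))
print('vial',[(round(d['score'],2),np.round(d['position'],4).tolist()) for d in arm.pinpoint('scene','vial_mid')])
go(.442,.293,.0685,-1.438)
E
```

```text
[(0.89, [0.4432, 0.2911, 0.0069])]
[(0.77, [0.4423, 0.2915], [0.011, 0.121], -1.433), (0.47, [0.6631, 0.2857], [0.088, 0.023], 0.282)]
vial [(0.72, [0.6279, 0.277, 0.0361])]
t 11.6 pos [0.4416 0.2924 0.1995] yaw -1.439 q6 -0.82 | at now yaw dx -0.0005 dy -0.0004 dz 0.1310 twist -0.001 | at goal yaw dx -0.0005 dy -0.0004
```

View pics/w3.png

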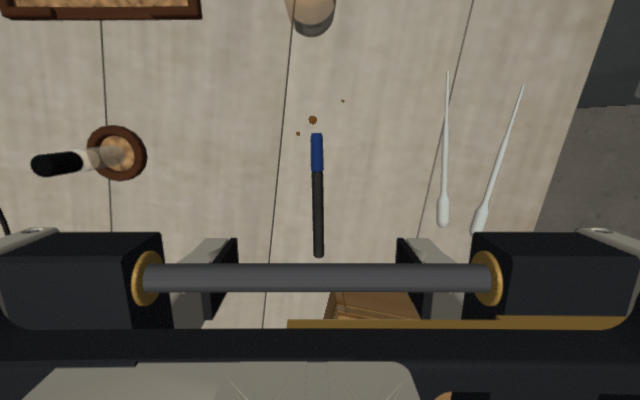

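```bash
python3 - <<'E'
from h import *
for z in (0,.04,.08,.12): print(z,plane('top',[(195,250),(192,297)],z).round(3).tolist(),plane('wrist',[(336,292),(412,292)],z).round(3).tolist(),plane('scene',[(275,355),(352,392)],z).round(3).tolist())
E
```

```text
0 [[0.422, 0.379], [0.29, 0.386]] [[0.409, 0.392], [0.328, 0.382]] [[0.436, 0.348], [0.3, 0.356]]
0.04 [[0.42, 0.369], [0.291, 0.376]] [[0.414, 0.369], [0.345, 0.36]] [[0.419, 0.371], [0.293, 0.378]]
0.08 [[0.418, 0.359], [0.293, 0.365]] [[0.42, 0.346], [0.362, 0.338]] [[0.403, 0.393], [0.287, 0.4]]
0.12 [[0.416, 0.349], [0.295, 0.355]] [[0.426, 0.323], [0.379, 0.317]] [[0.387, 0.416], [0.28, 0.422]]
```

The vial stands in its rest at pixel (118, 152). The pen is centred at (318, 195), and the box is low and clear, so I descend on the pen.

Request:
move_arm --increments '[{"dx":0.001,"dy":-0.001,"dz":0.024,"twist":0,"jaw":1},{"dx":0,"dy":0,"dz":0.028,"twist":0,"jaw":1},{"dx":0,"dy":0,"dz":0.028,"twist":0,"jaw":1},{"dx":0,"dy":0,"dz":0.024,"twist":0,"jaw":0.7},{"dx":0,"dy":0,"dz":0.014,"twist":0,"jaw":0.4},{"dx":0,"dy":0,"dz":0.008,"twist":0,"jaw":0.2},{"dx":0,"dy":0,"dz":0.0045,"twist":0,"jaw":0},{"dx":0,"dy":0,"dz":0,"twist":0,"jaw":-1},{"dx":0,"dy":0,"dz":0,"twist":0,"jaw":-1},{"dx":0,"dy":0,"dz":0,"twist":0,"jaw":-1},{"dx":0,"dy":0,"dz":0,"twist":0,"jaw":-1},{"dx":0,"dy":0,"dz":0,"twist":0,"jaw":-1}]' --force 8

```text
t: 12.6
eef_pos: [0.4429, 0.2921, 0.07]
ee_rot: [-3.14, 0.001, -1.438]
force: [0.1, -0.7, -0.0]
width: 0.0327
gripper_force: 0.0
```

Request:
move_arm --increments '[{"dx":0,"dy":0,"dz":0,"twist":0,"jaw":-1},{"dx":0,"dy":0,"dz":0,"twist":0,"jaw":-1},{"dx":0,"dy":0,"dz":0,"twist":0,"jaw":-1},{"dx":0,"dy":0,"dz":0,"twist":0,"jaw":-1}]'

```text
t: 12.93
eef_pos: [0.4426, 0.2918, 0.0694]
ee_rot: [-3.141, 0.0, -1.438]
force: [-0.8, -0.3, 1.8]
width: 0.0117
gripper_force: 8.0
```

Request:
move_arm --increments '[{"dx":0,"dy":0,"dz":-0.015,"twist":0,"jaw":-1},{"dx":0,"dy":0,"dz":-0.03,"twist":0,"jaw":-1},{"dx":0,"dy":0,"dz":-0.035,"twist":0,"jaw":-1},{"dx":0,"dy":0,"dz":-0.035,"twist":0,"jaw":-1},{"dx":0,"dy":0,"dz":-0.015,"twist":0,"jaw":-1},{"dx":0.025,"dy":-0.025,"dz":0,"twist":0,"jaw":-1},{"dx":0.025,"dy":-0.025,"dz":0,"twist":0,"jaw":-1},{"dx":0.025,"dy":-0.025,"dz":0,"twist":0,"jaw":-1},{"dx":0.025,"dy":-0.025,"dz":0,"twist":0,"jaw":-1},{"dx":0.025,"dy":-0.025,"dz":0,"twist":0,"jaw":-1},{"dx":0.025,"dy":-0.025,"dz":0,"twist":0,"jaw":-1},{"dx":0.025,"dy":-0.024,"dz":0,"twist":0,"jaw":-1}]'

```text
t: 13.93
eef_pos: [0.6395, 0.14, 0.199]
ee_rot: [3.141, -0.0, -1.438]
force: [0.1, 0.6, 0.9]
width: 0.0118
gripper_force: 8.0
```

Request:
move_arm --increments '[{"dx":0,"dy":0,"dz":0,"twist":-0.06,"jaw":-1},{"dx":0,"dy":0,"dz":0,"twist":-0.12,"jaw":-1},{"dx":0,"dy":0,"dz":0,"twist":-0.12,"jaw":-1},{"dx":0,"dy":0,"dz":0,"twist":-0.12,"jaw":-1},{"dx":0,"dy":0,"dz":0,"twist":-0.12,"jaw":-1},{"dx":0,"dy":0,"dz":0,"twist":-0.12,"jaw":-1},{"dx":0,"dy":0,"dz":0,"twist":-0.12,"jaw":-1},{"dx":0,"dy":0,"dz":0,"twist":-0.12,"jaw":-1},{"dx":0,"dy":0,"dz":0,"twist":-0.12,"jaw":-1},{"dx":0,"dy":0,"dz":0,"twist":-0.12,"jaw":-1},{"dx":0,"dy":0,"dz":0,"twist":-0.12,"jaw":-1},{"dx":0,"dy":0,"dz":0,"twist":-0.12,"jaw":-1}]'

```text
t: 14.93
eef_pos: [0.6381, 0.1412, 0.1989]
ee_rot: [3.141, 0.0, -0.052]
force: [-0.5, 0.4, -1.1]
width: 0.012
gripper_force: 8.0
```

Request:
move_arm --increments '[{"dx":0,"dy":0,"dz":0,"twist":-0.12,"jaw":-1},{"dx":0,"dy":0,"dz":0,"twist":-0.078,"jaw":-1},{"dx":0,"dy":0,"dz":0,"twist":0,"jaw":-1},{"dx":0,"dy":0,"dz":0,"twist":0,"jaw":-1}]'

```text
t: 15.27
eef_pos: [0.6381, 0.1413, 0.1989]
ee_rot: [3.141, 0.0, 0.137]
force: [-0.3, -0.6, 0.5]
width: 0.0117
gripper_force: 8.0
```

```bash
python3 - <<'E'
from h import *
cv2.imwrite('pics/w4.png',arm.grab_frame('wrist'));arm.grab_frame('top');arm.grab_frame('scene')
for c in ['wrist','top','scene']:
  for n in ['pen_mid','pen_rest']: print(c,n,[(round(d['score'],2),np.round(d['position'],4).tolist()) for d in arm.pinpoint(c,n)])
print(sil('wrist','pen_mid',.138),sil('wrist','pen_rest',.008))
go(.638,.141,.0735,0.14)
E
```

```text
wrist pen_mid [(0.73, [0.6389, 0.1395, 0.1353])]
wrist pen_rest [(0.89, [0.6399, 0.1422, 0.0046])]
top pen_mid [(0.42, [0.6355, 0.1453, 0.1335])]
top pen_rest [(0.64, [0.64, 0.141, 0.0007])]
scene pen_mid [(0.73, [0.6413, 0.1394, 0.1362])]
scene pen_rest [(0.74, [0.6379, 0.1383, -0.0017])]
[(0.63, [0.651, 0.1437], [0.099, 0.012], 0.151)] [(0.65, [0.6599, 0.1453], [0.117, 0.046], 0.145)]
t 15.82 pos [0.6383 0.1413 0.1992] yaw 0.14 q6 1.2 | at now yaw dx -0.0003 dy 0.0003 dz 0.1257 twist -0.000 | at goal yaw dx -0.0003 dy 0.0003
```

View pics/w4.png

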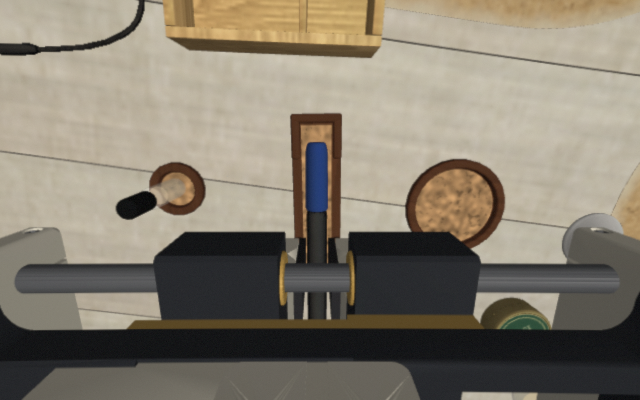

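The pen lies parallel to the trough, both centred near column 317, so I lower it by about 125 mm and release.

Request:
move_arm --increments '[{"dx":0.001,"dy":0,"dz":0.024,"twist":0,"jaw":-1},{"dx":0,"dy":0,"dz":0.028,"twist":0,"jaw":-1},{"dx":0,"dy":0,"dz":0.028,"twist":0,"jaw":-1},{"dx":0,"dy":0,"dz":0.024,"twist":0,"jaw":-1},{"dx":0,"dy":0,"dz":0.012,"twist":0,"jaw":-1},{"dx":0,"dy":0,"dz":0.006,"twist":0,"jaw":-1},{"dx":0,"dy":0,"dz":0.002,"twist":0,"jaw":-1},{"dx":0,"dy":0,"dz":0.0015,"twist":0,"jaw":-1},{"dx":0,"dy":0,"dz":0,"twist":0,"jaw":-1},{"dx":0,"dy":0,"dz":0,"twist":0,"jaw":-1}]'

```text
t: 16.65
eef_pos: [0.6399, 0.1418, 0.0751]
ee_rot: [-3.141, -0.002, 0.14]
force: [0.1, 0.3, 0.2]
width: 0.0117
gripper_force: 8.0
```

Request:
move_arm --increments '[{"dx":0,"dy":0,"dz":0,"twist":0,"jaw":-0.6},{"dx":0,"dy":0,"dz":0,"twist":0,"jaw":-0.5},{"dx":0,"dy":0,"dz":0,"twist":0,"jaw":-0.3},{"dx":0,"dy":0,"dz":0,"twist":0,"jaw":0},{"dx":0,"dy":0,"dz":0,"twist":0,"jaw":0.2},{"dx":0,"dy":0,"dz":0,"twist":0,"jaw":0.2},{"dx":0,"dy":0,"dz":-0.015,"twist":0,"jaw":0.2},{"dx":0,"dy":0,"dz":-0.03,"twist":0,"jaw":1},{"dx":0,"dy":0,"dz":-0.035,"twist":0,"jaw":1},{"dx":0,"dy":0,"dz":-0.035,"twist":0,"jaw":1},{"dx":0,"dy":0,"dz":-0.035,"twist":0,"jaw":1},{"dx":0,"dy":0,"dz":0,"twist":0,"jaw":1}]'

```text
t: 17.65
eef_pos: [0.6424, 0.1423, 0.2321]
ee_rot: [-3.14, -0.012, 0.141]
force: [0.9, 0.5, 1.8]
width: 0.0805
gripper_force: 0.0
```

```bash
python3 - <<'E'
from h import *
for c in ['wrist','scene']:
  arm.grab_frame(c)
  for n in ['pen_mid','pen_rest','vial_mid','vial_rest']: print(c,n,[(round(d['score'],2),np.round(d['position'],4).tolist()) for d in arm.pinpoint(c,n)])
print(sil('wrist','pen_mid',.01))
go(.469,.132,.225,0)
E
```

```text
wrist pen_mid [(0.78, [0.6413, 0.1413, 0.0135])]
wrist pen_rest [(0.68, [0.6405, 0.1423, 0.0022])]
wrist vial_mid [(0.81, [0.6247, 0.2754, 0.0446])]
wrist vial_rest [(0.56, [0.63, 0.2711, -0.0002])]
scene pen_mid [(0.81, [0.6425, 0.139, 0.009])]
scene pen_rest [(0.93, [0.6354, 0.1409, 0.0012])]
scene vial_mid [(0.57, [0.6299, 0.2768, 0.0373])]
scene vial_rest [(0.71, [0.6294, 0.2722, 0.0022])]
[(0.67, [0.6369, 0.1409], [0.12, 0.012], 0.136)]
t 18.2 pos [0.6391 0.1414 0.2229] yaw 0.14 q6 1.2 | at now yaw dx -0.1698 dy -0.0145 dz -0.0021 twist 0.140 | at goal yaw dx -0.1701 dy 0.0094
```

Request:
move_arm --increments '[{"dx":-0.02,"dy":-0.002,"dz":0,"twist":0,"jaw":1},{"dx":-0.03,"dy":-0.0025,"dz":0,"twist":0,"jaw":1},{"dx":-0.035,"dy":-0.003,"dz":0,"twist":0,"jaw":1},{"dx":-0.035,"dy":-0.003,"dz":0,"twist":0,"jaw":1},{"dx":-0.03,"dy":-0.0025,"dz":0,"twist":0,"jaw":1},{"dx":-0.02,"dy":-0.0015,"dz":0,"twist":0,"jaw":1},{"dx":0,"dy":0,"dz":0,"twist":0.07,"jaw":1},{"dx":0,"dy":0,"dz":0,"twist":0.07,"jaw":1},{"dx":0,"dy":0,"dz":0,"twist":0,"jaw":1},{"dx":0,"dy":0,"dz":0,"twist":0,"jaw":1}]'

```text
t: 19.03
eef_pos: [0.4689, 0.1321, 0.2237]
ee_rot: [-3.141, -0.0, 0.002]
force: [-0.1, -0.6, -0.6]
width: 0.0878
gripper_force: 0.0
```

```bash
python3 - <<'E'
from h import *
cv2.imwrite('pics/w5.png',arm.grab_frame('wrist'))
arm.grab_frame('scene');arm.grab_frame('top')
for c in ['wrist','scene','top']: print(c,[(round(d['score'],2),np.round(d['position'],4).tolist()) for d in arm.pinpoint(c,'dropper_bottle_mid')])
go(.469,.132,.107,0)
E
```

```text
wrist [(0.76, [0.4687, 0.1338, 0.0517])]
scene [(0.73, [0.6329, -0.2862, 0.0007]), (0.69, [0.469, 0.1309, 0.0537])]
top []
t 19.33 pos [0.469  0.132  0.2234] yaw 0.001 q6 0.89 | at now yaw dx 0.0000 dy -0.0000 dz 0.1164 twist 0.001 | at goal yaw dx 0.0000 dy -0.0000
```

View pics/w5.png

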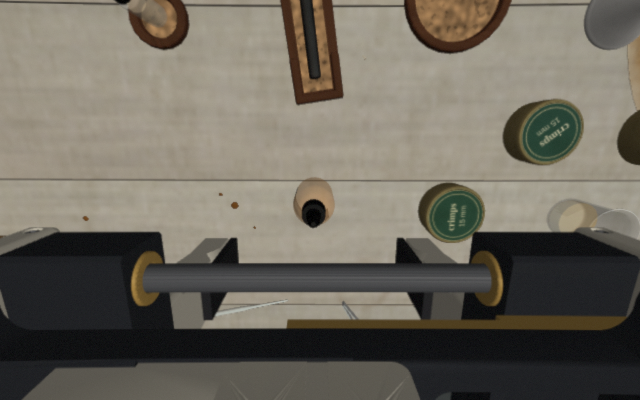

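The bottle is centred at pixel (313, 205), with the pen lying in the trough beyond it. I descend on the bottle.

Request:
move_arm --increments '[{"dx":0,"dy":0,"dz":0.024,"twist":0,"jaw":1},{"dx":0,"dy":0,"dz":0.028,"twist":0,"jaw":1},{"dx":0,"dy":0,"dz":0.028,"twist":0,"jaw":1},{"dx":0,"dy":0,"dz":0.02,"twist":0,"jaw":1},{"dx":0,"dy":0,"dz":0.01,"twist":0,"jaw":1},{"dx":0,"dy":0,"dz":0.006,"twist":0,"jaw":0.8},{"dx":0,"dy":0,"dz":0,"twist":0,"jaw":0.4},{"dx":0,"dy":0,"dz":0,"twist":0,"jaw":0},{"dx":0,"dy":0,"dz":0,"twist":0,"jaw":-1},{"dx":0,"dy":0,"dz":0,"twist":0,"jaw":-1},{"dx":0,"dy":0,"dz":0,"twist":0,"jaw":-1},{"dx":0,"dy":0,"dz":0,"twist":0,"jaw":-1}]' --force 15

```text
t: 20.33
eef_pos: [0.4691, 0.1322, 0.1083]
ee_rot: [-3.141, -0.001, 0.0]
force: [-0.3, 0.2, 0.3]
width: 0.0466
gripper_force: 0.0
```

Request:
move_arm --increments '[{"dx":0,"dy":0,"dz":0,"twist":0,"jaw":-1},{"dx":0,"dy":0,"dz":0,"twist":0,"jaw":-1},{"dx":0,"dy":0,"dz":0,"twist":0,"jaw":-1},{"dx":0,"dy":0,"dz":0,"twist":0,"jaw":-1}]'

```text
t: 20.67
eef_pos: [0.4691, 0.1323, 0.108]
ee_rot: [-3.141, -0.001, 0.0]
force: [-1.1, 0.4, 2.6]
width: 0.0382
gripper_force: 14.9
```

Request:
move_arm --increments '[{"dx":0,"dy":0,"dz":-0.015,"twist":0,"jaw":-1},{"dx":0,"dy":0,"dz":-0.03,"twist":0,"jaw":-1},{"dx":0,"dy":0,"dz":-0.035,"twist":0,"jaw":-1},{"dx":0,"dy":0,"dz":-0.03,"twist":0,"jaw":-1},{"dx":0,"dy":0,"dz":-0.01,"twist":0,"jaw":-1},{"dx":0.006,"dy":0.015,"dz":0,"twist":0,"jaw":-1},{"dx":0.012,"dy":0.03,"dz":0,"twist":0,"jaw":-1},{"dx":0.013,"dy":0.034,"dz":0,"twist":0,"jaw":-1},{"dx":0.013,"dy":0.034,"dz":0,"twist":0,"jaw":-1},{"dx":0.013,"dy":0.034,"dz":0,"twist":0,"jaw":-1},{"dx":0.013,"dy":0.034,"dz":0,"twist":0,"jaw":-1},{"dx":0.013,"dy":0.034,"dz":0,"twist":0,"jaw":-1}]'

```text
t: 21.67
eef_pos: [0.5518, -0.0847, 0.227]
ee_rot: [-3.141, 0.001, 0.0]
force: [0.7, 1.2, -0.3]
width: 0.0383
gripper_force: 14.9
```

Request:
move_arm --increments '[{"dx":0.013,"dy":0.034,"dz":0,"twist":0,"jaw":-1},{"dx":0.013,"dy":0.034,"dz":0,"twist":0,"jaw":-1},{"dx":0.013,"dy":0.034,"dz":0,"twist":0,"jaw":-1},{"dx":0.013,"dy":0.034,"dz":0,"twist":0,"jaw":-1},{"dx":0.013,"dy":0.034,"dz":0,"twist":0,"jaw":-1},{"dx":0.008,"dy":0.023,"dz":0,"twist":0,"jaw":-1},{"dx":0.004,"dy":0.011,"dz":0,"twist":0,"jaw":-1},{"dx":0,"dy":0,"dz":0,"twist":0,"jaw":-1},{"dx":0,"dy":0,"dz":0,"twist":0,"jaw":-1}]'

```text
t: 22.42
eef_pos: [0.6284, -0.287, 0.2263]
ee_rot: [-3.141, 0.002, -0.001]
force: [-0.2, 0.4, -1.5]
width: 0.0386
gripper_force: 14.9
```

```bash
python3 - <<'E'
from h import *
cv2.imwrite('pics/w6.png',arm.grab_frame('wrist'));arm.grab_frame('scene')
for n in ['dropper_bottle_mid','bottle_rest']:
  for c in ['wrist','scene']: print(n,c,[(round(d['score'],2),np.round(d['position'],4).tolist()) for d in arm.pinpoint(c,n)])
print(sil('wrist','bottle_rest',.01))
go(.6295,-.287,.1115,0)
E
```

```text
dropper_bottle_mid wrist [(0.88, [0.6269, -0.2899, 0.1719])]
dropper_bottle_mid scene [(0.6, [0.6276, -0.2886, 0.1733])]
bottle_rest wrist [(0.7, [0.6328, -0.2807, -0.0016])]
bottle_rest scene [(0.65, [0.6279, -0.2904, -0.0016])]
[(0.86, [0.6374, -0.2865], [0.071, 0.062], 1.502)]
t 22.77 pos [ 0.629  -0.286   0.2281] yaw 0.001 q6 1.72 | at now yaw dx 0.0005 dy 0.0010 dz 0.1166 twist 0.001 | at goal yaw dx 0.0005 dy 0.0010
```

View pics/w6.png

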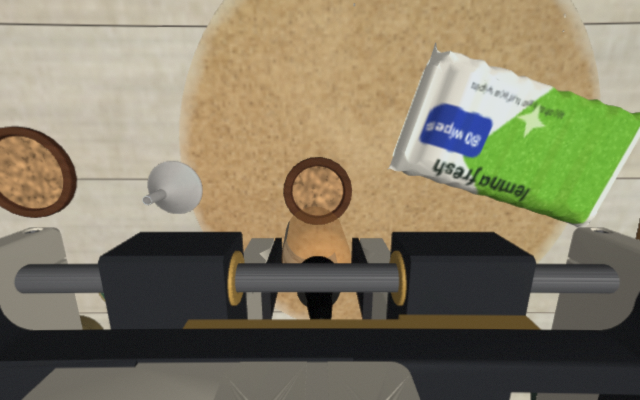

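The rest is centred at pixel (318, 190), straight ahead of the held bottle. The funnel is clear at (173, 187). I lower the bottle and open only partly, because of the wipes pack.

Request:
move_arm --increments '[{"dx":0.001,"dy":0,"dz":0.02,"twist":0,"jaw":-1},{"dx":0,"dy":0,"dz":0.025,"twist":0,"jaw":-1},{"dx":0,"dy":0,"dz":0.025,"twist":0,"jaw":-1},{"dx":0,"dy":0,"dz":0.02,"twist":0,"jaw":-1},{"dx":0,"dy":0,"dz":0.013,"twist":0,"jaw":-1},{"dx":0,"dy":0,"dz":0.006,"twist":0,"jaw":-1},{"dx":0,"dy":0,"dz":0.004,"twist":0,"jaw":-1},{"dx":0,"dy":0,"dz":0.0015,"twist":0,"jaw":-1},{"dx":0,"dy":0,"dz":0.001,"twist":0,"jaw":-1},{"dx":0,"dy":0,"dz":0,"twist":0,"jaw":-1},{"dx":0,"dy":0,"dz":0,"twist":0,"jaw":-1}]'

```text
t: 23.68
eef_pos: [0.6305, -0.287, 0.1132]
ee_rot: [3.141, -0.002, 0.0]
force: [0.5, -0.1, -0.5]
width: 0.0383
gripper_force: 14.9
```

```bash
python3 - <<'E'
from h import *
arm.grab_frame('scene')
for n in ['dropper_bottle_mid','bottle_rest']: print(n,[(round(d['score'],2),np.round(d['position'],4).tolist()) for d in arm.pinpoint('scene',n)])
print(arm.get_state()['force']);go(.6295,-.287,.1115,0)
E
```

```text
dropper_bottle_mid [(0.52, [0.6284, -0.2894, 0.0559]), (0.42, [0.6324, -0.1387, 0.0315])]
bottle_rest [(0.52, [0.627, -0.2914, -0.0028])]
[ 0.17281093  0.04195402 -2.00748109]
t 23.83 pos [ 0.6302 -0.287   0.1128] yaw 0.0 q6 1.72 | at now yaw dx -0.0007 dy 0.0000 dz 0.0013 twist 0.000 | at goal yaw dx -0.0007 dy 0.0000
```

Request:
move_arm --increments '[{"dx":0,"dy":0,"dz":0.001,"twist":0,"jaw":-1},{"dx":0,"dy":0,"dz":0,"twist":0,"jaw":-0.1},{"dx":0,"dy":0,"dz":0,"twist":0,"jaw":0},{"dx":0,"dy":0,"dz":0,"twist":0,"jaw":0.2},{"dx":0,"dy":0,"dz":0,"twist":0,"jaw":0.4},{"dx":0,"dy":0,"dz":0,"twist":0,"jaw":0.4},{"dx":0,"dy":0,"dz":0,"twist":0,"jaw":0.4},{"dx":0,"dy":0,"dz":-0.015,"twist":0,"jaw":0.4},{"dx":0,"dy":0,"dz":-0.03,"twist":0,"jaw":0.4},{"dx":0,"dy":0,"dz":-0.035,"twist":0,"jaw":0.4},{"dx":0,"dy":0,"dz":-0.033,"twist":0,"jaw":0.4}]'

```text
t: 24.75
eef_pos: [0.6296, -0.2869, 0.2251]
ee_rot: [-3.142, 0.001, 0.0]
force: [0.6, -0.3, -0.6]
width: 0.0613
gripper_force: 0.0
```

Request:
move_arm --increments '[{"dx":-0.009,"dy":-0.015,"dz":0,"twist":0,"jaw":1},{"dx":-0.02,"dy":-0.031,"dz":0,"twist":0,"jaw":1},{"dx":-0.02,"dy":-0.031,"dz":0,"twist":0,"jaw":1},{"dx":-0.02,"dy":-0.031,"dz":0,"twist":0,"jaw":1},{"dx":-0.02,"dy":-0.031,"dz":0,"twist":0,"jaw":1},{"dx":-0.02,"dy":-0.031,"dz":0,"twist":0,"jaw":1},{"dx":-0.02,"dy":-0.031,"dz":0,"twist":0,"jaw":1},{"dx":-0.02,"dy":-0.031,"dz":0,"twist":0,"jaw":1},{"dx":-0.02,"dy":-0.031,"dz":0,"twist":0,"jaw":1},{"dx":-0.01,"dy":-0.02,"dz":0,"twist":0,"jaw":1},{"dx":0,"dy":0,"dz":0,"twist":0,"jaw":1},{"dx":0,"dy":0,"dz":0,"twist":0,"jaw":1}]'

```text
t: 25.75
eef_pos: [0.4507, -0.003, 0.2248]
ee_rot: [-3.141, -0.001, 0.003]
force: [0.3, -0.5, -0.4]
width: 0.0878
gripper_force: 0.0
```

```bash
python3 - <<'E'
from h import *
cv2.imwrite('pics/w7.png',arm.grab_frame('wrist'));arm.grab_frame('scene')
for n in ['tin_mid','dropper_bottle_mid']:
  for c in ['wrist','scene']: print(n,c,[(round(d['score'],2),np.round(d['position'],4).tolist()) for d in arm.pinpoint(c,n)])
print(sil('wrist','tin_mid',.026))
go(.451,-.004,.075,0)
E
```

```text
tin_mid wrist [(0.9, [0.5261, -0.195, 0.0121]), (0.88, [0.5265, -0.0813, 0.0117]), (0.75, [0.4529, -0.0082, 0.0122])]
tin_mid scene [(0.62, [0.4526, -0.0026, 0.0161]), (0.62, [0.5271, -0.1945, 0.0093]), (0.6, [0.5317, -0.0805, 0.0164])]
dropper_bottle_mid wrist []
dropper_bottle_mid scene [(0.42, [0.6269, -0.2878, 0.0598]), (0.37, [0.6352, 0.1413, -0.0005]), (0.3, [0.6322, -0.137, 0.03])]
[(0.93, [0.5319, -0.0811], [0.061, 0.058], 1.568), (0.68, [0.5987, 0.127], [0.044, 0.013], 0.128), (0.67, [0.5282, -0.1882], [0.07, 0.059], 1.458)]
t 26.1 pos [ 0.4511 -0.0046  0.2239] yaw -0.001 q6 1.14 | at now yaw dx -0.0001 dy -0.0006 dz 0.1489 twist -0.001 | at goal yaw dx -0.0001 dy -0.0006
```

View pics/w7.png

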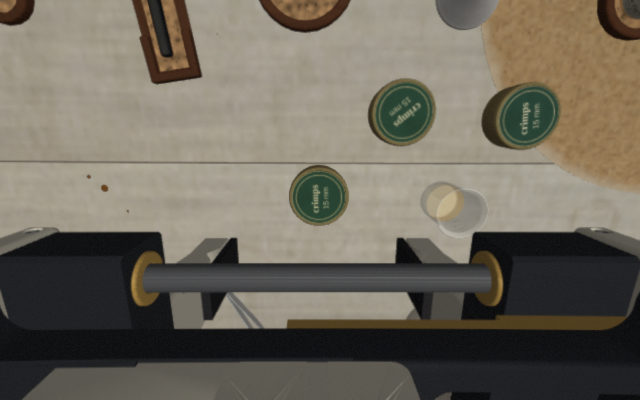

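The target tin is centred at pixel (319, 196), with the beaker clear at (460, 212). I descend to leave the tips 9 mm above the table.

Request:
move_arm --increments '[{"dx":0.001,"dy":0,"dz":0.024,"twist":0,"jaw":1},{"dx":0,"dy":0,"dz":0.03,"twist":0,"jaw":1},{"dx":0,"dy":0,"dz":0.03,"twist":0,"jaw":1},{"dx":0,"dy":0,"dz":0.03,"twist":0,"jaw":1},{"dx":0,"dy":0,"dz":0.02,"twist":0,"jaw":1},{"dx":0,"dy":0,"dz":0.01,"twist":0,"jaw":1},{"dx":0,"dy":0,"dz":0.005,"twist":0,"jaw":1},{"dx":0,"dy":0,"dz":0,"twist":0,"jaw":0.6},{"dx":0,"dy":0,"dz":0,"twist":0,"jaw":0.4},{"dx":0,"dy":0,"dz":0,"twist":0,"jaw":0.2},{"dx":0,"dy":0,"dz":0,"twist":0,"jaw":-1},{"dx":0,"dy":0,"dz":0,"twist":0,"jaw":-1}]' --force 20

```text
t: 27.1
eef_pos: [0.4524, -0.0038, 0.076]
ee_rot: [-3.141, -0.002, 0.0]
force: [-0.3, -0.7, 0.4]
width: 0.0599
gripper_force: 0.3
```

Request:
move_arm --increments '[{"dx":0,"dy":0,"dz":0,"twist":0,"jaw":-1},{"dx":0,"dy":0,"dz":0,"twist":0,"jaw":-1},{"dx":0,"dy":0,"dz":0,"twist":0,"jaw":-1}]'

```text
t: 27.35
eef_pos: [0.4524, -0.0038, 0.0759]
ee_rot: [-3.141, -0.001, 0.001]
force: [-1.4, 0.3, 6.4]
width: 0.059
gripper_force: 20.0
```

Request:
move_arm --increments '[{"dx":0,"dy":0,"dz":-0.015,"twist":0,"jaw":-1},{"dx":0,"dy":0,"dz":-0.03,"twist":0,"jaw":-1},{"dx":0,"dy":0,"dz":-0.035,"twist":0,"jaw":-1},{"dx":0,"dy":0,"dz":-0.03,"twist":0,"jaw":-1},{"dx":0.02,"dy":-0.002,"dz":0,"twist":0,"jaw":-1},{"dx":0.035,"dy":-0.003,"dz":0,"twist":0,"jaw":-1},{"dx":0.035,"dy":-0.003,"dz":0,"twist":0,"jaw":-1},{"dx":0.035,"dy":-0.003,"dz":0,"twist":0,"jaw":-1},{"dx":0.035,"dy":-0.003,"dz":0,"twist":0,"jaw":-1},{"dx":0.025,"dy":-0.002,"dz":0,"twist":0,"jaw":-1},{"dx":0.01,"dy":0,"dz":0,"twist":0,"jaw":-1},{"dx":0,"dy":0,"dz":0,"twist":0,"jaw":-1}]'

```text
t: 28.35
eef_pos: [0.6485, 0.0121, 0.184]
ee_rot: [3.141, 0.001, -0.0]
force: [0.1, 1.0, -1.3]
width: 0.0589
gripper_force: 20.0
```

```bash
python3 - <<'E'
from h import *
cv2.imwrite('pics/w8.png',arm.grab_frame('wrist'));arm.grab_frame('scene');arm.grab_frame('top')
for n in ['tin_mid','tin_rest']:
  for c in ['wrist','scene','top']: print(n,c,[(round(d['score'],2),np.round(d['position'],4).tolist()) for d in arm.pinpoint(c,n)])
print(sil('wrist','tin_rest',.01),sil('top','tin_rest',.01))
go(.6475,.012,.079,0)
E
```

```text
tin_mid wrist [(0.69, [0.6477, 0.0108, 0.1198])]
tin_mid scene [(0.92, [0.5314, -0.0789, 0.0196]), (0.81, [0.6434, 0.0132, 0.1184]), (0.63, [0.5278, -0.1932, 0.0137])]
tin_mid top [(0.61, [0.6466, 0.0101, 0.1201])]
tin_rest wrist [(0.82, [0.6489, 0.0079, 0.0019])]
tin_rest scene [(0.89, [0.6465, 0.0069, -0.0022]), (0.32, [0.6412, 0.1404, 0.0095])]
tin_rest top []
[(0.98, [0.6623, 0.0082], [0.093, 0.065], 1.501)] [(0.58, [0.6272, 0.0083], [0.051, 0.085], -1.503)]
t 28.9 pos [0.6467 0.0122 0.1856] yaw 0.0 q6 1.25 | at now yaw dx 0.0008 dy 0.0002 dz 0.1066 twist 0.000 | at goal yaw dx 0.0008 dy 0.0002
```

View pics/w8.png

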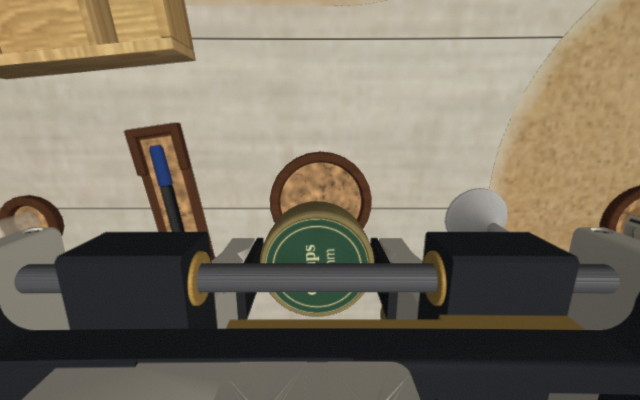

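The rest is centred at about column 321 and the held tin at column 318. I shift 3 mm in dy, lower and release.

Request:
move_arm --increments '[{"dx":0.001,"dy":0.003,"dz":0.02,"twist":0,"jaw":-1},{"dx":0,"dy":0,"dz":0.025,"twist":0,"jaw":-1},{"dx":0,"dy":0,"dz":0.025,"twist":0,"jaw":-1},{"dx":0,"dy":0,"dz":0.015,"twist":0,"jaw":-1},{"dx":0,"dy":0,"dz":0.01,"twist":0,"jaw":-1},{"dx":0,"dy":0,"dz":0.006,"twist":0,"jaw":-1},{"dx":0,"dy":0,"dz":0.003,"twist":0,"jaw":-1},{"dx":0,"dy":0,"dz":0.0015,"twist":0,"jaw":-1},{"dx":0,"dy":0,"dz":0,"twist":0,"jaw":-1},{"dx":0,"dy":0,"dz":0,"twist":0,"jaw":-1}]'

```text
t: 29.73
eef_pos: [0.6485, 0.0093, 0.0807]
ee_rot: [-3.141, -0.002, 0.0]
force: [-0.6, 0.3, -0.3]
width: 0.0591
gripper_force: 20.0
```

```bash
python3 - <<'E'
from h import *
print(arm.get_state()['force']);go(.648,.009,.0793,0)
E
```

```text
[-0.56391696  0.26990513 -0.33778813]
t 29.73 pos [0.6485 0.0093 0.0807] yaw 0.0 q6 1.26 | at now yaw dx -0.0005 dy 0.0003 dz 0.0014 twist 0.000 | at goal yaw dx -0.0005 dy 0.0003
```

Request:
move_arm --increments '[{"dx":0,"dy":0,"dz":0.0008,"twist":0,"jaw":-1},{"dx":0,"dy":0,"dz":0,"twist":0,"jaw":0.4},{"dx":0,"dy":0,"dz":0,"twist":0,"jaw":0.5},{"dx":0,"dy":0,"dz":0,"twist":0,"jaw":0.7},{"dx":0,"dy":0,"dz":0,"twist":0,"jaw":0.8},{"dx":0,"dy":0,"dz":0,"twist":0,"jaw":0.8},{"dx":0,"dy":0,"dz":0,"twist":0,"jaw":0.8},{"dx":0,"dy":0,"dz":-0.015,"twist":0,"jaw":0.8},{"dx":0,"dy":0,"dz":-0.03,"twist":0,"jaw":0.8},{"dx":0,"dy":0,"dz":-0.035,"twist":0,"jaw":1},{"dx":0,"dy":0,"dz":-0.035,"twist":0,"jaw":1},{"dx":0,"dy":0,"dz":-0.035,"twist":0,"jaw":1}]'

```text
t: 30.73
eef_pos: [0.6476, 0.009, 0.2303]
ee_rot: [3.141, 0.001, 0.0]
force: [0.1, -0.5, 0.1]
width: 0.0869
gripper_force: 0.0
```

Request:
move_arm --increments '[{"dx":-0.02,"dy":0,"dz":-0.02,"twist":0,"jaw":1},{"dx":-0.03,"dy":0,"dz":-0.02,"twist":0,"jaw":1},{"dx":-0.03,"dy":0,"dz":-0.02,"twist":0,"jaw":1},{"dx":-0.03,"dy":0,"dz":-0.02,"twist":0,"jaw":1},{"dx":-0.03,"dy":0,"dz":0,"twist":0,"jaw":1},{"dx":-0.03,"dy":0,"dz":0,"twist":0,"jaw":1},{"dx":-0.02,"dy":0,"dz":0,"twist":0,"jaw":1},{"dx":0,"dy":0,"dz":0,"twist":0,"jaw":1},{"dx":0,"dy":0,"dz":0,"twist":0,"jaw":1}]'

```text
t: 31.48
eef_pos: [0.4572, 0.009, 0.3097]
ee_rot: [-3.141, -0.002, 0.001]
force: [0.8, -0.7, -0.2]
width: 0.0875
gripper_force: 0.0
```

```bash
python3 - <<'E'
from h import *
f={}
for c in ['wrist','scene','top']:
  f[c]=arm.grab_frame(c)
for n in ['dropper_bottle_mid','bottle_rest','vial_mid','vial_rest','tin_mid','tin_rest','pen_mid','pen_rest','glass_beaker_mid','steel_funnel_mid']:
  for c in f: print(n,c,[(round(d['score'],2),np.round(d['position'],3).tolist()) for d in arm.pinpoint(c,n)][:3])
a=cv2.resize(f['top'][130:260,200:460],None,fx=2.5,fy=2.2);b=cv2.resize(f['scene'][130:310,170:430],None,fx=2.5,fy=1.6)
a=a[:286,:650];b=b[:300,:650]
cv2.imwrite('pics/f.png',np.vstack([a,b]));cv2.imwrite('pics/fw.png',f['wrist'])
E
```

```text
dropper_bottle_mid wrist [(0.64, [0.627, -0.287, 0.056])]
dropper_bottle_mid scene [(0.5, [0.627, -0.287, 0.056])]
dropper_bottle_mid top [(0.73, [0.632, -0.287, 0.052]), (0.66, [0.648, 0.012, 0.003])]
bottle_rest wrist [(0.69, [0.631, -0.283, 0.0])]
bottle_rest scene [(0.43, [0.63, -0.288, -0.002])]
bottle_rest top [(0.76, [0.628, -0.286, -0.002])]
vial_mid wrist [(0.73, [0.628, 0.275, 0.043]), (0.7, [0.639, 0.143, 0.005])]
vial_mid scene []
vial_mid top [(0.52, [0.634, 0.277, 0.001]), (0.46, [0.629, 0.275, 0.042])]
vial_rest wrist [(0.61, [0.633, 0.272, -0.004])]
vial_rest scene [(0.81, [0.635, 0.274, 0.002])]
vial_rest top [(0.63, [0.634, 0.276, 0.001])]
tin_mid wrist [(0.78, [0.646, 0.011, 0.018]), (0.69, [0.527, -0.192, 0.011]), (0.55, [0.532, -0.081, 0.011])]
tin_mid scene [(0.79, [0.528, -0.192, 0.009]), (0.74, [0.443, -0.135, 0.027]), (0.69, [0.529, -0.078, 0.017])]
tin_mid top [(0.9, [0.525, -0.194, 0.013]), (0.51, [0.648, 0.006, 0.017]), (0.45, [0.531, -0.083, 0.011])]
tin_rest wrist []
tin_rest scene [(0.62, [0.648, 0.01, -0.003])]
tin_rest top [(0.56, [0.652, 0.01, 0.0])]
pen_mid wrist [(0.67, [0.64, 0.142, 0.009])]
pen_mid scene [(0.68, [0.644, 0.138, 0.009])]
pen_mid top [(0.3, [0.649, 0.01, 0.019])]
pen_rest wrist [(0.85, [0.638, 0.139, 0.004])]
pen_rest scene [(0.63, [0.639, 0.141, -0.002])]
pen_rest top [(0.93, [0.641, 0.139, 0.001])]
glass_beaker_mid wrist [(0.62, [0.442, -0.134, 0.034]), (0.53, [0.629, -0.287, 0.057])]
glass_beaker_mid scene [(0.88, [0.441, -0.136, 0.029])]
glass_beaker_mid top [(0.47, [0.442, -0.136, 0.028])]
steel_funnel_mid wrist [(0.57, [0.638, -0.139, 0.032])]
steel_funnel_mid scene [(0.68, [0.628, -0.136, 0.031])]
steel_funnel_mid top [(0.82, [0.635, -0.137, 0.032])]
```

View pics/f.png

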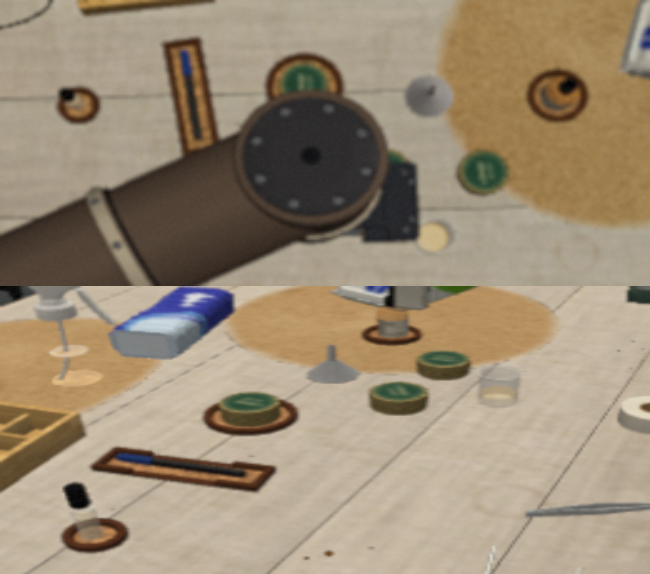

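View pics/fw.png

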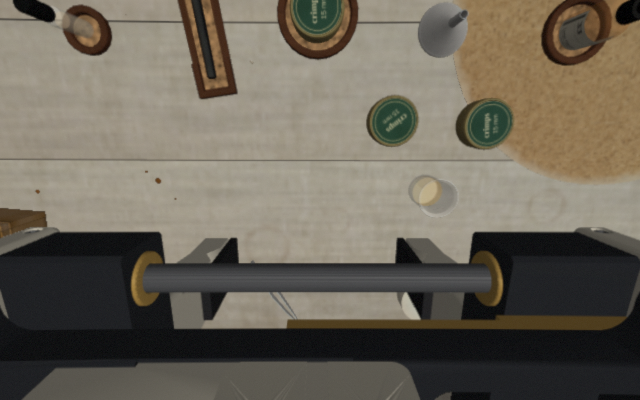

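All four items sit upright or flat in their rests. In the wrist view the vial is at (85, 28), the pen at (210, 45), the tin at (315, 18) and the bottle at (577, 30). The beaker and funnel haven't moved, so I'm handing the job in.

```bash
python3 -c "
from station import arm
print(arm.job_done())"
```

```text
the job is handed in; nothing more can be done
None
```

The job is handed in: the bottle, vial, tin and pen are each in their own rest, and the beaker and funnel stand where they were; the final pictures confirm this, but the hand-in returned no verdict.

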